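# Spring clip held open on the breadboard edge

### The arm

A 6-joint arm with a two-finger parallel gripper is mounted at the origin on the work surface. World frame = base frame: x ahead of the robot, y to its left, z up, the work surface at z = 0. Lengths are in mm, angles in rad, forces in N, time in s.
With the tool pointing down it reaches from about 300 to 775 mm from the base axis. Payload 14.6 kg.
Tool frame: the origin (TCP) lies at the very end of the fingers, on their centre line; the grasp point (between the pads) lies 19 mm behind it (grip_point_offset is the distance from the TCP to the grasp point, in mm); z points along the fingers, y is the line along which they close (so a half turn about z gives the same grasp; the last joint's range is limited). The gripper opens to 94 mm and grips with 3 to 60 N. Pads are 16 mm wide; open, the fingers measure 119 mm over their backs; the gripper's body (75 mm by 177 mm) begins 78 mm behind the grasp point.
Start: joints at [1.266, 0.3, 1.521, -0, 1.321, -0.067], TCP at [129.559, 534.513, 205.446] pointing down, gripper open.
Joint ranges: [-3.03, 3.03], [-0.79, 2.21], [0.23, 2.52], [-1.04, 4.18], [0, 3.07], [-2.55, 2.55]. Speed limits (rad/s): [2.22, 2.22, 2.57, 3.14, 3.14, 3.14].

### API

Orientations are given as [roll, pitch, yaw] about the fixed x, y, z axes, in that order (R = Rz(yaw) Ry(pitch) Rx(roll)).
In Python, from cell import read_state, camera, camera_info, sign_off, grip_point_offset gives the robot as it stands.
- The arm moves only by the shell command python3 -m handwheel 'ROWS' [FORCE]. ROWS is text: rows parted by semicolons, each of 5 numbers parted by spaces: the shift along the world's x, y, z in units of 40 mm (1.0 is 40 mm), then the turn about the world's z in units of 5 degrees (1.0 is 5 degrees), then the closure, from 0 (fully open) to 1 (shut). In form: dx dy dz yaw gripper; .... A call has 1 to 12 rows; each row shifts and turns the commanded pose from where the row before left it; what a row does not reach is not made up. A row lasts 1/12 s, in which the tool goes at most 41.7 mm and 7.16 degrees, less where a joint would pass 70% of its speed; a pose out of reach is approached as far as the arm can. A call is refused whole if a number of a shift passes 1 or a number of a turn 1, either way. A call with a gripper value outside its range is refused whole. The fingers move at their own pace and stop on an object; FORCE is the grip in N (left out, the last holds). Time passes only in rows, so rows that do not move let the fingers close. It gives the time, the measured TCP pose, the force, the opening and the grip force at its end, in the units of the state.
- read_state(): the state, without advancing time (a new reading comes with each control period).
- camera(name): name is "scene" or "top"; returns (picture, depth): 400x640x3 uint8, red, green, blue; 400x640 float32, mm along the optical axis (not along the pixel's ray), 0 where there is no reading.
- camera_info(name): a dict with "intrinsics" (3x3 intrinsics, pixels), "world_from_camera" (4x4, takes a point from camera to world coordinates). Camera axes: x right, y down, z forward; pixel columns grow to the right and rows downward; lengths in mm; the calibration is good to about 2 mm. A picture is of the moment at which its call begins. camera_info takes no time and is no camera call.
- sign_off(): hands the job in; it is judged then, once.
The state is a dict: "clock": time; "joints": joint angles; "qd": joint speeds; "effort": joint torques, N m; "eef_pos": TCP position; "eef_rot": TCP orientation; "wrist_force": force on the tool from outside, world axes, zero at the start; "moment": the same for the moment, N m; "finger_gap": finger opening in mm; "finger_force": force on a finger pad.
Only numpy, scipy, OpenCV 4.12 (cv2) and the standard library are available. Lean on these libraries where they do the work, as an engineer would, in place of code of your own. Each camera call takes 0.05 s, during which the arm holds its last target. There are 200 camera calls.

### The job

Slide the clear breadboard (the one with the copper patch on its top edge) straight up out of its slot in the two-slot rack, and stand it upright, fully home and centred, in the single slot of the board stand. Then take the spring clip off its post by squeezing its two red levers, lower it over the board's top edge and finish while still holding it squeezed wide open there, jaws gaping astride the copper patch without touching the board, ready for an earth tag to be slipped in. Leave everything else on the bench where it is.

Things in the scene. Friction and masses are not known exactly. Their poses are not given: they have to be found in the camera images.
- rack: fixed two-slot rack: black base 115 (x) x 90 (y) x 5 mm with two grey slots that run along its y at x = -30 and x = +30 mm; each slot 12 mm wide, 70 mm long, open at both ends, its floor 5 mm and its flared mouth about 35 mm above the bench. One board stands in each slot; which is in which varies. Origin: centre of the underside, z up
- breadboard_mid (a point): centre of the clear acrylic breadboard (white hole fields with red and blue lines on both faces, copper patch on the top edge): a rigid slab 9 mm thick (its x) x 90 mm long (its y) x 72 mm high (its z), about 140 g, standing on its long edge; the upper 42 mm stand clear of the rack. The copper patch, 24 mm long, is in the middle of the top edge, 36 mm above this point
- greenboard_mid (a point): centre of the green circuit board, same size as the breadboard, standing in the other slot of the rack: leave it there
- stand: fixed board stand: dark steel base 70 (x) x 90 (y) x 6 mm carrying one grey slot along its y through its centre, 12 mm wide with a mouth flared to about 22 mm, 70 mm long, open at both ends, floor 6 mm and mouth about 36 mm above the bench. Origin: centre of the underside, z up. A board standing home in it has its centre 42 mm and its top edge 78 mm above the bench
- post: fixed clip post: blue base 80 x 80 x 8 mm with a white upright fin 9 mm thick (x) and 40 mm wide (y), its top 72 mm above the bench; the clip sits astride the fin. Origin: centre of the underside
- clip: steel spring clip like a big clothes peg, 60 g, jaws down, red levers up. Origin: centre of its 12 mm spring barrel, which rests on the fin's top, 78 mm above the bench. x: across the jaws (the way to squeeze); y: along the 30 mm wide jaws; z up. The jaw lips reach 42 mm below the origin, 9 mm apart on the fin, about 26 mm apart fully open; the mouth is free up to 6 mm below the origin
- clip_grip (a point): point midway between the clip's two red levers, 36 mm above the clip's origin. Levers: plates 24 mm wide (y) reaching from 1 to 49 mm above the clip's origin; at rest they lean outward, about 48 mm over their outer faces at the top; squeezed home against their stop they are upright and parallel, 26 mm over their outer faces
- clip_jaw (a joint): opening of the clip, rad: 0 as it sits on the 9 mm fin, 0.22 fully squeezed open (each half turns by this much). About 7 N on each lever at the grip point opens it fully; it snaps shut when let go
- multimeter: yellow multimeter, 150 x 78 x 36 mm, lying at the back middle; leave alone. Origin: centre of the underside
- iron_stand: chrome soldering iron stand, base 100 x 80 mm, coil holder with a blue-handled iron leaning in it, about 140 mm high, at the back left; leave alone. Origin: centre of the underside
- knob_a: black potentiometer knob, 28 mm across, 18 mm high; leave alone
- knob_b: second black potentiometer knob, same size; leave alone
- screwdriver: screwdriver 160 mm long lying near the robot; leave alone
- carousel (a joint): turn of the parts carousel (176 mm across, on a steel turntable at the back right), rad; leave alone
Not all that is in view belongs to the job. Of the things that look like the post, take the one that is farthest to the robot's right at the start.

How it is judged (in metres and radians):
On the way, in this order (a step that is already met when the one before it is completed fails the run):
1. the breadboard is slid up clear of its rack slot, upright (z of breadboard_mid in the frame of rack above 0.076 m and angle between breadboard_mid's own z axis and vertical below 0.5 rad), for 0.1 s.
2. the breadboard stands home in the board stand, let go (x of breadboard_mid in the frame of stand between -0.008 and 0.008 m and y of breadboard_mid in the frame of stand between -0.016 and 0.016 m and z of breadboard_mid in the frame of stand below 0.046 m and angle between breadboard_mid's own z axis and vertical below 0.12 rad and angle between the x axis of breadboard_mid and the x axis of stand, either way round below 0.15 rad and contact force between the fingers and breadboard below 0.1 N), for 0.2 s.
3. the clip is squeezed open and clear of its post (value of joint clip_jaw above 0.12 rad and z of clip in the frame of post above 0.116 m), for 0.1 s.
At the end, for the whole second after the job is handed in: Breadboard upright (0.12 rad), home in the stand, within 16 mm of its middle; fingers hold the clip open over 0.15 rad, upright and in line with the board (0.2 rad), within 14 mm of the patch along and 10 mm across, the top edge 6 to 34 mm below the clip origin; board untouched by clip and fingers (x of breadboard_mid in the frame of stand between -0.008 and 0.008 m and y of breadboard_mid in the frame of stand between -0.016 and 0.016 m and z of breadboard_mid in the frame of stand below 0.046 m and angle between breadboard_mid's own z axis and vertical below 0.12 rad and angle between the x axis of breadboard_mid and the x axis of stand, either way round below 0.15 rad and value of joint clip_jaw above 0.15 rad and x of breadboard_mid in the frame of clip between -0.01 and 0.01 m and y of breadboard_mid in the frame of clip between -0.014 and 0.014 m and z of breadboard_mid in the frame of clip between -0.07 and -0.042 m and angle between the y axis of clip and the y axis of breadboard_mid, either way round below 0.2 rad and angle between clip's own z axis and vertical below 0.2 rad and contact force between the fingers and clip above 2 N and contact force between each of clip, the fingers and breadboard below 0.3 N); the arm keeps its last pose, push and grip.
It fails at once if the green board is moved over 15 mm (distance of greenboard_mid from where it was at the start of the episode above 0.015 m).
It fails at once if another thing on the bench is moved over 15 mm (distance of any of multimeter, iron_stand, knob_a, knob_b, screwdriver from where it was at the start of the episode above 0.015 m).
It fails at once if the carousel is knocked round (velocity of joint carousel above 0.3 rad/s or velocity of joint carousel below -0.3 rad/s).
It also fails if it takes over 64 s, if anything falls off the work surface, if the arm or the gripper's body presses on something with over 40 N, if the wrist force passes 120 N, or if a joint passes its speed limit or range.

## Working session

There is one attempt and no reset: what is moved stays moved. The work goes in short steps, Python scripts to look and compute and a shell command to move; the robot and the scene stay as the last step left them, time stands still between calls to the robot, and variables do not carry over. Pictures are saved under pics/ and viewed, at most 10 in all, crops included, and the job is handed in when it is done.

```bash
mkdir -p pics
cat > h.py <<'E'
import numpy as np, cv2
from cell import *
def snap(n,tag):
    im,d=camera(n); i=camera_info(n); np.savez(f'{tag}.npz',im=im,d=d,K=i['intrinsics'],T=i['world_from_camera'])
    cv2.imwrite(f'pics/{tag}.png',cv2.cvtColor(im,cv2.COLOR_RGB2BGR)); return im,d
def load(tag): return np.load(f'{tag}.npz')
def cloud(tag):
    z=load(tag); d=z['d']; v,u=np.mgrid[:400,:640]; K=z['K']
    P=np.stack([(u-K[0,2])*d/K[0,0],(v-K[1,2])*d/K[1,1],d,np.ones_like(d)],-1)@np.array(z['T']).T
    P=P[...,:3]; P[d==0]=np.nan; return P
E
python3 - <<'E'
from h import *
for n in('top','scene'):
    im,d=snap(n,n+'0'); print(camera_info(n)['world_from_camera'])
print(grip_point_offset, read_state())
E
```

```text
[[ 1.89637482e-02 -9.84923689e-01  1.71946803e-01  4.31944816e+02]
 [-9.99819967e-01 -1.85711376e-02  3.89178937e-03  5.91950426e+01]
 [-6.39867795e-04 -1.71989650e-01 -9.85098549e-01  8.99990106e+02]
 [ 0.00000000e+00  0.00000000e+00  0.00000000e+00  1.00000000e+00]]
[[ 3.51137038e-02  8.61781427e-01 -5.06063039e-01  1.04187565e+03]
 [ 9.99312882e-01 -2.42647239e-02  2.80176323e-02  4.84042525e+01]
 [ 1.18655952e-02 -5.06699117e-01 -8.62041306e-01  9.18835131e+02]
 [ 0.00000000e+00  0.00000000e+00  0.00000000e+00  1.00000000e+00]]
18.8 {'clock': 0.1, 'joints': array([ 1.26640512e+00,  3.00439323e-01,  1.52152750e+00,  1.83485549e-05,
        1.32071149e+00, -6.65932885e-02]), 'qd': array([-0.00035334, -0.00057092, -0.00331042,  0.00066431,  0.00153868,
        0.00010871]), 'effort': array([ 2.06718294e-03, -5.32649946e+01, -3.53284550e+01,  7.10594212e-02,
        2.34706578e-02, -4.55282395e-05]), 'eef_pos': array([129.48131231, 534.2915442 , 204.92642913]), 'eef_rot': array([-3.14051059e+00, -8.99774747e-05,  2.90379013e+00]), 'wrist_force': array([0.53357949, 0.72163996, 0.16086164]), 'moment': array([-0.02226968,  0.0312575 , -0.007387  ]), 'finger_force': 0.0, 'finger_gap': 93.97421550486033}
```

View pics/top0.png

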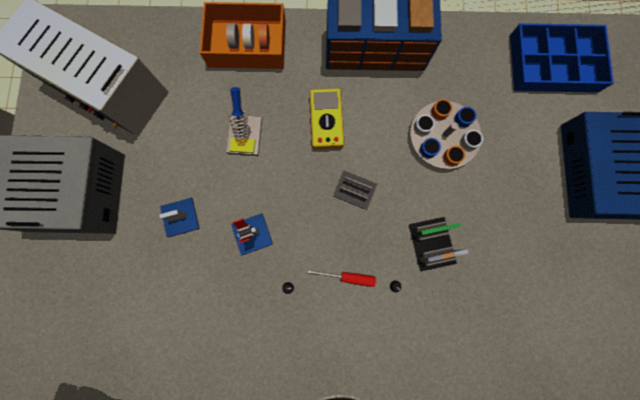

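View pics/scene0.png

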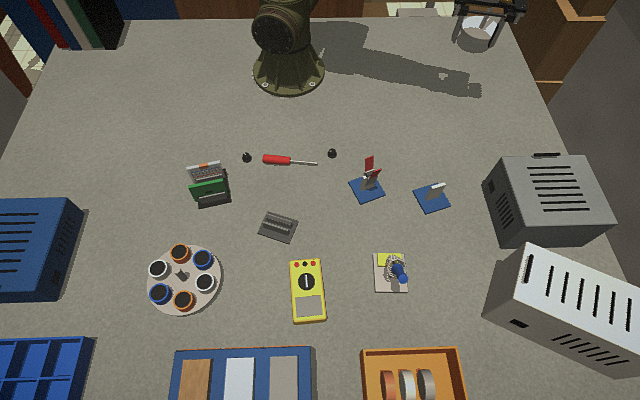

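Top view: breadboard near slot (447,256) with the green board behind it (438,230), stand (356,190), clip post (252,234), and a clipless decoy post (180,217). Next, refine with depth.

Run:
```python
from h import *
im=load('top0')['im']; s=load('scene0')['im']
c=lambda a,x,y,w,h,f:cv2.resize(a[y:y+h,x:x+w],None,fx=f,fy=f,interpolation=cv2.INTER_CUBIC)
A=np.hstack([c(im,400,210,80,65,5),c(im,220,205,60,65,5)[:, :300]])
B=np.hstack([c(s,175,150,80,60,5),c(s,340,145,60,60,5)])
B=np.pad(B,((0,0),(0,A.shape[1]-B.shape[1]),(0,0)))
cv2.imwrite('pics/c1.png',cv2.cvtColor(np.vstack([A,B])[:600],cv2.COLOR_RGB2BGR))
P=cloud('top0'); Q=cloud('scene0')
def rect(name,m,P):
    p=P[m]; p=p[~np.isnan(p[:,0])]
    if len(p)<5: print(name,'none');return
    (c,s,a)=cv2.minAreaRect(p[:,:2].astype(np.float32)); print(name,len(p),'c',np.round(c,1),'s',np.round(s,1),'a',round(a,1),'z',np.round(np.percentile(p[:,2],[2,50,98]),1))
def box(x0,x1,y0,y1):
    m=np.zeros((400,640),bool); m[y0:y1,x0:x1]=1; return m
for nm,P,bx in(('top',P,dict(rack=(400,480,210,275),stand=(325,385,165,215),post=(225,278,205,260))),('scene',Q,dict(rack=(180,240,150,212),stand=(252,305,205,248),post=(345,390,150,208)))):
    z=P[...,2]
    for k,b in bx.items():
        m=box(*b)
        for lo,hi in((3,12),(25,45),(45,66),(66,82),(82,100),(100,140)):
            rect(f'{nm} {k} {lo}-{hi}',m&(z>lo)&(z<hi),P)
```

```text
top rack 3-12 1479 c [ 476.5 -233.2] s [153.3 197.7] a 1.1 z [3.  5.4 9.4]
top rack 25-45 499 c [ 471.6 -215.1] s [89.9 81.4] a 12.9 z [25.9 34.2 39.5]
top rack 45-66 48 c [ 475.8 -215.5] s [67.5 90.2] a 18.3 z [45.5 57.4 65.7]
top rack 66-82 358 c [ 472.6 -219.8] s [69.4 90.8] a 12.5 z [70.7 78.3 81.5]
top rack 82-100 5 c [ 490.5 -244.3] s [69.2 43.4] a 44.5 z [82.3 82.4 82.9]
top rack 100-140 none
top stand 3-12 993 c [601.  -27.8] s [123.5 146.9] a 1.0 z [ 3.1  6.5 10.6]
top stand 25-45 257 c [599.8 -28.7] s [70.3 30.9] a 68.9 z [25.9 34.2 38.8]
top stand 45-66 none
top stand 66-82 none
top stand 82-100 none
top stand 100-140 none
top post 3-12 1031 c [491.5 224.3] s [130.9 129.2] a 1.3 z [ 3.1  8.5 11.6]
top post 25-45 8 c [490.3 202.7] s [ 4.7 11.3] a 65.3 z [28.9 37.2 40.5]
top post 45-66 18 c [482.7 217.2] s [16.5 39.5] a 42.9 z [46.  55.8 64.6]
top post 66-82 75 c [487.1 220.6] s [23.5 39.5] a 15.3 z [69.  80.1 82. ]
top post 82-100 121 c [486.  222.6] s [29.2 27.8] a 17.3 z [82.1 84.8 98.9]
top post 100-140 102 c [485.7 222.3] s [47.1 24.1] a 21.5 z [101.3 119.1 127.9]
scene
[... 371 characters left out ...]
2 455 c [609.5 -38.6] s [116.6  94.5] a 66.9 z [ 3.1  5.3 10.7]
scene stand 25-45 212 c [602.  -27.8] s [70.4 32.7] a 69.7 z [25.4 31.7 36.6]
scene stand 45-66 none
scene stand 66-82 none
scene stand 82-100 none
scene stand 100-140 none
scene post 3-12 505 c [454.7 218.2] s [119.3 171.2] a 83.2 z [ 3.2  6.7 10.4]
scene post 25-45 33 c [493.2 220.3] s [ 9.8 38.2] a 3.5 z [25.6 37.5 43. ]
scene post 45-66 56 c [493.9 220. ] s [39.  16.6] a 80.9 z [45.7 55.9 65.3]
scene post 66-82 86 c [489.3 218.9] s [29.3 35.2] a 29.5 z [66.2 76.9 81.8]
scene post 82-100 69 c [487.6 222.5] s [35.3 26.4] a 19.9 z [82.4 89.5 99.7]
scene post 100-140 101 c [486.7 222.4] s [46.7 24.2] a 21.1 z [101.1 114.3 125.7]
```

View pics/c1.png

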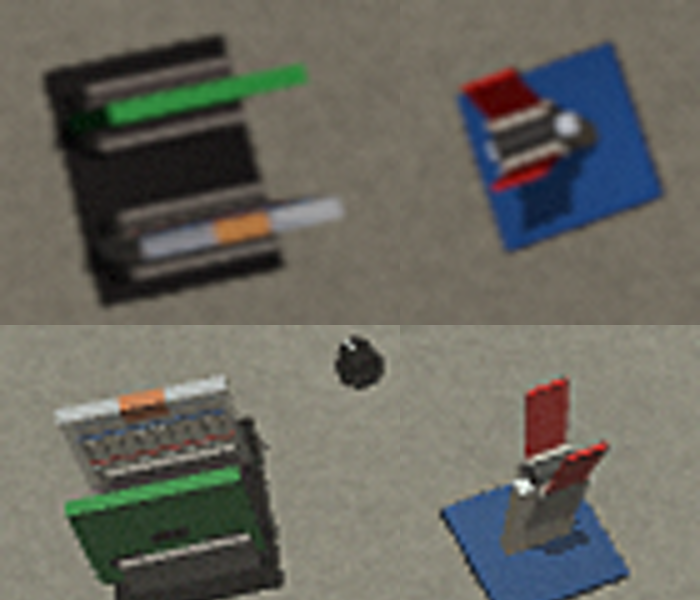

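```bash
python3 -m handwheel '.33 -.8 0 -.53 .57;.33 -.8 0 -.53 .57;.33 -.8 0 -.53 .57;.33 -.8 0 -.53 .57;.33 -.8 0 -.53 .57;.33 -.8 0 -.53 .57;.33 -.8 0 -.53 .57;.33 -.8 0 -.53 .57;.33 -.8 0 -.53 .57;.33 -.8 0 -.53 .57;.33 -.8 0 -.53 .57;.33 -.8 0 -.53 .57' 25
python3 -m handwheel '.33 -.8 0 -.53 .57;.33 -.8 0 -.53 .57;.33 -.8 0 -.53 .57;.33 -.8 0 -.53 .57;.33 -.8 0 -.53 .57;.33 -.8 0 -.53 .57;.33 -.8 0 -.53 .57;.33 -.8 0 -.53 .57;.33 -.8 0 -.53 .57;.33 -.8 0 -.53 .57;.33 -.8 0 -.53 .57;0 0 0 0 .57'
python3 - <<'E'
from h import *
n=np.array([np.cos(np.radians(12.7)),np.sin(np.radians(12.7))])
for t in('top0','scene0'):
    P=cloud(t).reshape(-1,3); P=P[~np.isnan(P[:,0])]
    s=(P[:,:2]-[473.6,-219.8])@n; r=np.linalg.norm(P[:,:2]-[473.6,-219.8],axis=1)
    for k,m in(('bread',s<0),('green',s>0)):
        q=P[m&(r<75)&(P[:,2]>71)&(P[:,2]<83)]
        print(t,k,len(q),cv2.minAreaRect(q[:,:2].astype(np.float32)),np.median(q[:,2]))
E
```

```text
clock: 1.1
eef_pos: [288.0, 148.9, 205.5]
eef_rot: [3.141, 0.0, 2.347]
wrist_force: [0.1, 0.1, 0.2]
finger_gap: 40.8
finger_force: 0.0
clock: 2.1
eef_pos: [434.0, -205.5, 204.6]
eef_rot: [-3.141, -0.0, 1.834]
wrist_force: [-0.6, 0.1, -0.1]
finger_gap: 40.2
finger_force: 0.0
top0 bread 186 ((443.5093994140625, -226.30105590820312), (9.568675994873047, 90.82161712646484), 13.228350639343262) 78.4329782655389
top0 green 168 ((502.1927185058594, -213.83810424804688), (8.928472518920898, 89.81475830078125), 13.009953498840332) 78.32063008281972
scene0 bread 134 ((445.9681396484375, -226.37417602539062), (12.575664520263672, 90.10973358154297), 14.87978744506836) 75.27462178372912
scene0 green 137 ((503.8227844238281, -213.69091796875), (11.391615867614746, 89.37682342529297), 12.377965927124023) 75.37657243288311
```

```bash
python3 -m handwheel '.13 -.26 -.2 -.2 .57;.13 -.26 -.2 -.22 .57;0 0 -.5 0 .57;0 0 -.5 0 .57;0 0 -.5 0 .57;0 0 -.5 0 .57;0 0 -.2 0 .57;0 0 0 0 .57;0 0 0 0 .57'
python3 - <<'E'
from h import *
im,_=snap('top','t1'); s,_=snap('scene','s1')
c=lambda a,x,y,w,h,f:cv2.resize(a[y:y+h,x:x+w],None,fx=f,fy=f,interpolation=cv2.INTER_CUBIC)
cv2.imwrite('pics/c2.png',cv2.cvtColor(np.hstack([c(im,380,180,130,120,3),c(s,150,110,130,120,3)]),cv2.COLOR_RGB2BGR))
E
```

```text
clock: 2.85
eef_pos: [443.7, -222.2, 101.9]
eef_rot: [-3.142, -0.0, 1.804]
wrist_force: [0.0, -0.2, -0.5]
finger_gap: 40.5
finger_force: 0.0
```

View pics/c2.png

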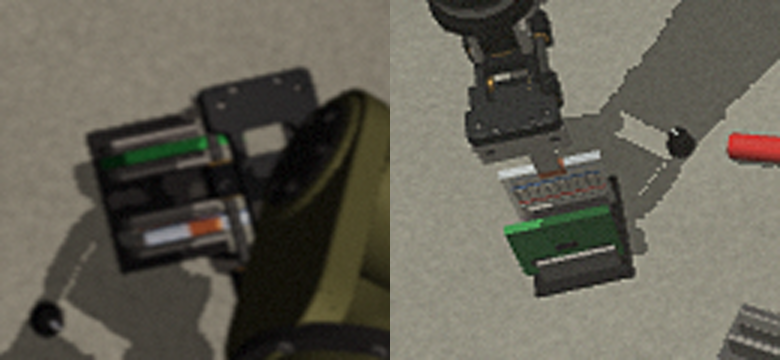

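The fingers straddle the white edge by the orange patch (top crop ~(205,228)), with green clear. Descending and gripping.

```bash
python3 -m handwheel '.02 -.1 -.3 -.08 .57;0 0 -.3 0 .57;0 0 -.3 0 .57;0 0 -.3 0 .57;0 0 -.27 0 .57;0 0 0 0 .57;0 0 0 0 .57;0 0 0 0 .8;0 0 0 0 1;0 0 0 0 1;0 0 0 0 1;0 0 0 0 1' 25
python3 -m handwheel '0 0 0 0 1;0 0 0 0 1;0 0 0 0 1'
```

```text
clock: 3.95
eef_pos: [444.5, -226.4, 42.9]
eef_rot: [3.141, 0.0, 1.796]
wrist_force: [0.2, 0.5, -0.0]
finger_gap: 10.5
finger_force: 0.0
clock: 4.2
eef_pos: [444.5, -226.3, 42.9]
eef_rot: [3.141, 0.0, 1.796]
wrist_force: [-0.6, -0.4, 3.5]
finger_gap: 8.9
finger_force: 25.0
```

```bash
python3 -m handwheel '0 0 .1 0 1;0 0 .2 0 1;0 0 .3 0 1;0 0 .4 0 1;0 0 .4 0 1;0 0 .4 0 1;0 0 .3 0 1;0 0 .3 0 1;0 0 .1 0 1;0 0 0 0 1;0 0 0 0 1'
python3 -m handwheel '.32 .41 0 -.56 1;.32 .41 0 -.56 1;.32 .41 0 -.56 1;.32 .41 0 -.56 1;.32 .41 0 -.56 1;.32 .41 0 -.56 1;.32 .41 0 -.56 1;.32 .41 0 -.56 1;.32 .41 0 -.56 1;.32 .41 0 -.56 1;.32 .41 0 -.56 1;.32 .41 0 -.56 1'
python3 -m handwheel '0 0 0 0 1;0 0 0 0 1'
python3 - <<'E'
from h import *
im,_=snap('top','t2'); s,_=snap('scene','s2')
c=lambda a,x,y,w,h,f:cv2.resize(a[y:y+h,x:x+w],None,fx=f,fy=f,interpolation=cv2.INTER_CUBIC)
cv2.imwrite('pics/c3.png',cv2.cvtColor(np.hstack([c(im,300,140,130,120,3),c(s,220,130,130,120,3)]),cv2.COLOR_RGB2BGR))
P=cloud('s2')
# copper patch / board top edge in scene
z=P[...,2]; m=(abs(P[...,0]-600)<60)&(abs(P[...,1]+28)<60)
for lo,hi in((100,130),(130,172),(172,185)): 
    q=P[m&(z>lo)&(z<hi)]
    if len(q)>5: print(lo,len(q),cv2.minAreaRect(q[:,:2].astype(np.float32)))
r=s.astype(int); cu=m&(z>165)&(r[...,0]-r[...,2]>70); print('cu',cu.sum(),P[cu].mean(0))
E
```

```text
clock: 5.12
eef_pos: [444.2, -226.2, 142.4]
eef_rot: [-3.141, -0.0, 1.796]
wrist_force: [0.4, -0.1, -1.9]
finger_gap: 9.1
finger_force: 25.0
clock: 6.12
eef_pos: [598.1, -28.5, 141.4]
eef_rot: [-3.14, 0.0, 1.208]
wrist_force: [0.2, -0.3, -0.7]
finger_gap: 8.9
finger_force: 25.0
clock: 6.28
eef_pos: [597.7, -28.9, 141.3]
eef_rot: [-3.14, 0.001, 1.212]
wrist_force: [0.1, -0.7, -1.4]
finger_gap: 9.3
finger_force: 25.0
100 110 ((609.7306518554688, -13.308845520019531), (54.69706726074219, 9.263500213623047), 78.17672729492188)
130 176 ((613.6342163085938, -10.27825927734375), (40.68115234375, 33.72337341308594), 52.07062911987305)
172 113 ((604.6019287109375, -30.8111572265625), (90.00833129882812, 23.45143699645996), 71.97933197021484)
cu 27 [618.93764546 -41.53274378 243.93800767]
```

View pics/c3.png

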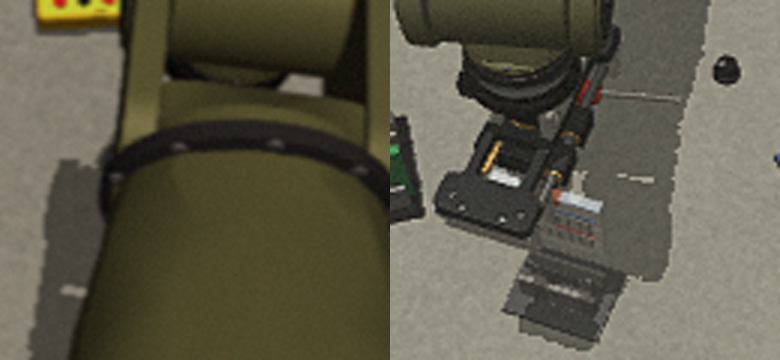

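The board hangs upright over the stand slot (scene crop ~(575,220) over (565,285)). Lowering.

```bash
python3 -m handwheel '.08 .01 0 0 1;0 0 -.3 0 1;0 0 -.3 0 1;0 0 -.3 0 1;0 0 -.3 0 1;0 0 -.3 0 1;0 0 -.2 0 1;0 0 -.15 0 1;0 0 -.15 0 1;0 0 -.1 0 1;0 0 -.1 0 1;0 0 -.1 0 1'
python3 -m handwheel '0 0 -.05 0 1;0 0 -.05 0 1;0 0 0 0 1;0 0 0 0 1'
```

```text
clock: 7.38
eef_pos: [600.7, -28.8, 50.3]
eef_rot: [-3.14, -0.0, 1.21]
wrist_force: [-4.5, 2.4, 1.7]
finger_gap: 8.8
finger_force: 25.0
clock: 7.72
eef_pos: [600.6, -28.9, 46.1]
eef_rot: [-3.14, 0.0, 1.21]
wrist_force: [-3.8, 2.4, -3.2]
finger_gap: 8.8
finger_force: 25.0
```

```bash
python3 -m handwheel '-.03 0.01 0 0 1;0 0 -.04 0 1;0 0 -.03 0 1;0 0 0 0 1;0 0 0 0 1'
python3 -m handwheel '0 0 0 0 .75;0 0 0 0 .75;0 0 0 0 .75;0 0 0 0 .75;0 0 0 0 .75;0 0 0 0 .75'
```

```text
clock: 8.13
eef_pos: [600.2, -28.8, 44.0]
eef_rot: [3.141, -0.0, 1.21]
wrist_force: [-0.8, -0.9, -1.0]
finger_gap: 9.0
finger_force: 25.0
clock: 8.63
eef_pos: [600.0, -28.7, 43.9]
eef_rot: [3.141, -0.0, 1.21]
wrist_force: [1.1, 0.5, 0.2]
finger_gap: 23.9
finger_force: 0.0
```

```bash
python3 -m handwheel '0 0 .2 0 .75;0 0 .4 0 .75;0 0 .5 0 .75;0 0 .6 0 .6;0 0 .6 0 .5;0 0 .6 0 .3;0 0 .6 0 0;0 0 .5 0 0;0 0 .2 0 0'
python3 -m handwheel '-.24 .52 0 .7 0;-.24 .52 0 .7 0;-.24 .52 0 .7 0;-.24 .52 0 .7 0;-.24 .52 0 .7 0;-.24 .52 0 .7 0;-.24 .52 0 .7 0;-.24 .52 0 .7 0;-.24 .52 0 .7 0;-.24 .52 0 .7 0;-.24 .52 0 .7 0;-.24 .52 0 .7 0'
python3 -m handwheel '0 0 0 0 0;0 0 0 0 0'
python3 - <<'E'
from h import *
im,_=snap('top','t3'); s,_=snap('scene','s3')
c=lambda a,x,y,w,h,f:cv2.resize(a[y:y+h,x:x+w],None,fx=f,fy=f,interpolation=cv2.INTER_CUBIC)
cv2.imwrite('pics/c4.png',cv2.cvtColor(np.hstack([c(im,310,150,90,80,4),c(s,240,170,90,80,4)]),cv2.COLOR_RGB2BGR))
for t in('t3','s3'):
    P=cloud(t); z=P[...,2]; q=P[(abs(P[...,0]-600)<60)&(abs(P[...,1]+28)<60)&(z>70)&(z<85)]
    if len(q)>5: print(t,len(q),cv2.minAreaRect(q[:,:2].astype(np.float32)),np.percentile(q[:,2],[5,50,95]))
    r=load(t)['im'].astype(int); cu=(abs(P[...,0]-600)<50)&(abs(P[...,1]+28)<50)&(z>66)&(r[...,0]-r[...,2]>70); print('cu',cu.sum(),P[cu].mean(0))
E
```

```text
clock: 9.38
eef_pos: [600.7, -28.7, 215.6]
eef_rot: [3.137, -0.001, 1.21]
wrist_force: [-0.2, 0.4, 0.9]
finger_gap: 60.1
finger_force: 0.0
clock: 10.38
eef_pos: [483.9, 221.8, 211.5]
eef_rot: [-3.141, 0.0, 1.946]
wrist_force: [0.6, -0.3, -0.2]
finger_gap: 94.2
finger_force: 0.0
clock: 10.55
eef_pos: [484.3, 221.5, 211.6]
eef_rot: [-3.141, 0.0, 1.944]
wrist_force: [0.4, -0.3, 0.5]
finger_gap: 93.9
finger_force: 0.0
t3 189 ((600.904052734375, -29.43375015258789), (89.13420104980469, 9.994961738586426), 68.95806884765625) [72.40015734 78.97933027 81.87976811]
cu 44 [600.55406202 -27.71103461  79.56899324]
s3 156 ((602.1373291015625, -29.101768493652344), (90.00543975830078, 11.609910011291504), 67.7295150756836) [71.61917526 76.75731522 79.02365138]
cu 30 [601.54654459 -28.99357435  77.1585598 ]
```

View pics/c4.png

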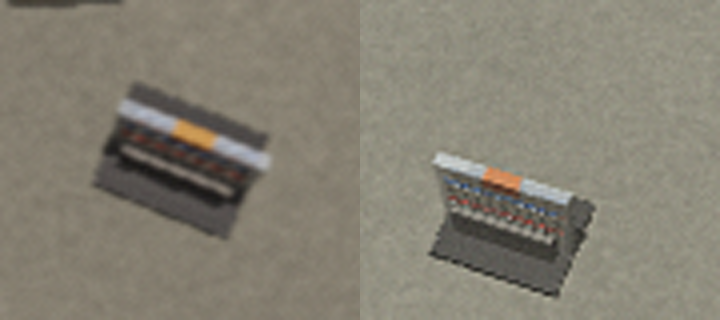

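Board is home in the stand with the patch centred (left crop (193,133), right crop (502,180)). Now the clip.

```bash
python3 -m handwheel '.05 .02 -.3 0 0;0 0 -.4 0 0;0 0 -.4 0 0;0 0 -.4 0 0;0 0 -.4 0 0;0 0 -.4 0 0;0 0 -.3 0 0;0 0 -.2 0 0;0 0 -.1 0 0;0 0 0 0 0;0 0 0 0 0'
python3 - <<'E'
from h import *
im,_=snap('top','t4'); s,_=snap('scene','s4')
c=lambda a,x,y,w,h,f:cv2.resize(a[y:y+h,x:x+w],None,fx=f,fy=f,interpolation=cv2.INTER_CUBIC)
cv2.imwrite('pics/c5.png',cv2.cvtColor(np.hstack([c(im,210,190,90,80,4),c(s,325,120,90,80,4)]),cv2.COLOR_RGB2BGR))
E
```

```text
clock: 11.57
eef_pos: [487.0, 221.6, 96.1]
eef_rot: [3.141, 0.0, 1.943]
wrist_force: [-0.3, -0.4, -1.1]
finger_gap: 93.8
finger_force: 0.0
```

View pics/c5.png

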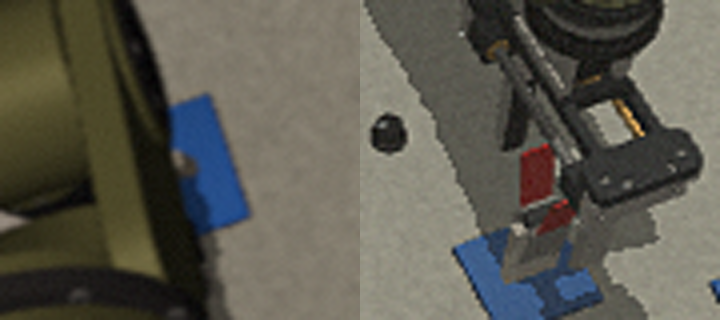

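Fingers are on either side of the red levers (right crop (515,120) and (600,215)); squeezing.

```bash
python3 -m handwheel '0 0 0 0 .3;0 0 0 0 .4;0 0 0 0 .5;0 0 0 0 .6;0 0 0 0 .7;0 0 0 0 .8;0 0 0 0 1;0 0 0 0 1;0 0 0 0 1;0 0 0 0 1;0 0 0 0 1;0 0 0 0 1' 25
python3 -m handwheel '0 0 0 0 1;0 0 0 0 1;0 0 0 0 1'
```

```text
clock: 12.67
eef_pos: [487.1, 221.9, 96.7]
eef_rot: [3.14, 0.0, 1.943]
wrist_force: [-2.1, -1.7, 8.4]
finger_gap: 25.2
finger_force: 24.9
clock: 12.92
eef_pos: [487.1, 221.8, 96.7]
eef_rot: [3.14, 0.0, 1.943]
wrist_force: [-1.8, -0.9, 9.2]
finger_gap: 25.0
finger_force: 24.9
```

```bash
python3 -m handwheel '0 0 .1 0 1;0 0 .15 0 1;0 0 .2 0 1;0 0 .3 0 1;0 0 .4 0 1;0 0 .4 0 1;0 0 .4 0 1;0 0 .3 0 1;0 0 .1 0 1;0 0 0 0 1;0 0 0 0 1;0 0 0 0 1'
python3 - <<'E'
from h import *
im,_=snap('top','t5'); s,_=snap('scene','s5')
c=lambda a,x,y,w,h,f:cv2.resize(a[y:y+h,x:x+w],None,fx=f,fy=f,interpolation=cv2.INTER_CUBIC)
cv2.imwrite('pics/c6.png',cv2.cvtColor(np.hstack([c(im,200,180,80,100,5),c(s,340,110,80,100,5)]),cv2.COLOR_RGB2BGR))
E
```

```text
clock: 13.92
eef_pos: [486.4, 221.6, 189.0]
eef_rot: [-3.14, 0.0, 1.943]
wrist_force: [-0.5, 0.6, -0.9]
finger_gap: 25.2
finger_force: 24.9
```

View pics/c6.png

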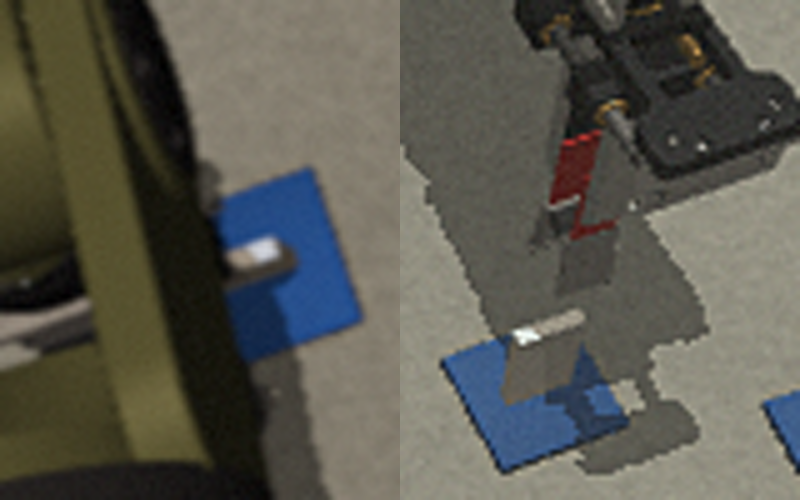

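The clip is off the fin and held open (right crop ~(585,210), bare fin top (548,328)). Moving to the board.

```bash
python3 -m handwheel '.24 -.52 0 -.7 1;.24 -.52 0 -.7 1;.24 -.52 0 -.7 1;.24 -.52 0 -.7 1;.24 -.52 0 -.7 1;.24 -.52 0 -.7 1;.24 -.52 0 -.7 1;.24 -.52 0 -.7 1;.24 -.52 0 -.7 1;.24 -.52 0 -.7 1;.24 -.52 0 -.7 1;.24 -.52 0 -.7 1'
python3 -m handwheel '0 0 0 0 1;0 0 0 0 1;0 0 0 0 1'
python3 - <<'E'
from h import *
s,_=snap('scene','s6'); P=cloud('s6')
c=lambda a,x,y,w,h,f:cv2.resize(a[y:y+h,x:x+w],None,fx=f,fy=f,interpolation=cv2.INTER_CUBIC)
cv2.imwrite('pics/c7.png',cv2.cvtColor(c(s,230,130,100,110,5),cv2.COLOR_RGB2BGR))
r=s.astype(int); z=P[...,2]; m=(abs(P[...,0]-601)<60)&(abs(P[...,1]+29)<60)
red=m&(z>120)&(r[...,0]-r[...,1]>50)&(r[...,0]-r[...,2]>50)
q=P[red]; print('red',len(q),np.percentile(q,[3,50,97],axis=0).round(1))
for lo in range(115,170,10):
    q=P[m&(z>lo)&(z<lo+10)]
    if len(q)>4: print(lo,len(q),np.percentile(q,[3,50,97],axis=0)[:,:2].round(1).tolist())
E
```

```text
clock: 15.02
eef_pos: [602.2, -29.0, 189.2]
eef_rot: [-3.141, 0.0, 1.207]
wrist_force: [0.5, -0.2, -1.2]
finger_gap: 25.1
finger_force: 24.9
clock: 15.27
eef_pos: [601.6, -27.4, 189.3]
eef_rot: [-3.141, 0.0, 1.211]
wrist_force: [0.3, 0.2, -0.7]
finger_gap: 25.3
finger_force: 24.9
red 33 [[592.3 -52.8 174. ]
 [616.9 -22.1 200.1]
 [627.9 -12.  317.1]]
125 25 [[592.4, -44.2], [617.4, -26.6], [624.0, -6.1]]
135 35 [[592.9, -45.0], [617.1, -28.3], [622.7, -7.8]]
145 36 [[595.8, -43.8], [618.0, -25.6], [622.0, -7.2]]
155 25 [[596.5, -34.7], [617.7, -24.6], [620.8, -8.1]]
165 50 [[595.0, -32.8], [610.2, -17.0], [619.5, -9.2]]
```

View pics/c7.png

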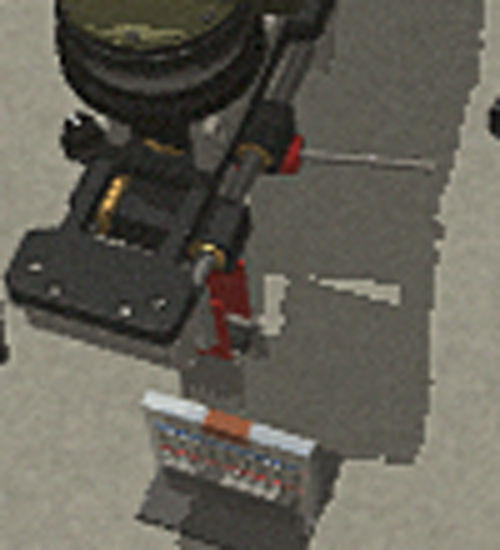

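The clip jaws (212,380) hang right above the copper patch (228,425). I'll check its offset numerically from the same picture.

Run:
```python
from h import *
P=cloud('s6').reshape(-1,3); P=P[~np.isnan(P[:,0])]
a=np.radians(69); ey=np.array([np.cos(a),np.sin(a)]); ex=np.array([ey[1],-ey[0]])
d=P[:,:2]-[601.6,-27.4]; al=d@ey; ac=d@ex; m=(abs(al)<45)&(abs(ac)<40)
for lo in range(90,175,8):
    k=m&(P[:,2]>lo)&(P[:,2]<lo+8)
    if k.sum(): print(lo,k.sum(),'al',np.percentile(al[k],[5,50,95]).round(1),'ac',np.percentile(ac[k],[5,50,95]).round(1))
```

```text
122 7 al [-10.    1.5  16.2] ac [-14.9  16.4  17.8]
130 31 al [-11.2  10.2  17.4] ac [-14.1  17.4  18.6]
138 25 al [-11.2   2.9  15.9] ac [-12.3  16.8  18.3]
146 31 al [-8.1  8.4 17.5] ac [-11.   15.7  17. ]
154 19 al [-3.7  8.4 17.4] ac [-10.5  14.8  16.2]
162 30 al [-0.7 11.1 16.9] ac [-9.4 13.6 15.1]
170 40 al [ 3.  11.9 16.1] ac [-9.   2.3 14.4]
```

```bash
python3 -m handwheel '-.04 -.1 0 0 1;0 0 0 0 1;0 0 -.2 0 1;0 0 -.2 0 1;0 0 -.2 0 1;0 0 -.2 0 1;0 0 -.2 0 1;0 0 -.2 0 1;0 0 -.2 0 1;0 0 -.2 0 1;0 0 -.1 0 1;0 0 0 0 1'
python3 -m handwheel '0 0 0 0 1;0 0 0 0 1;0 0 0 0 1;0 0 0 0 1;0 0 0 0 1;0 0 0 0 1'
python3 - <<'E'
from h import *
s,_=snap('scene','s7')
c=lambda a,x,y,w,h,f:cv2.resize(a[y:y+h,x:x+w],None,fx=f,fy=f,interpolation=cv2.INTER_CUBIC)
cv2.imwrite('pics/c8.png',cv2.cvtColor(c(s,240,150,80,80,7),cv2.COLOR_RGB2BGR))
P=cloud('s7').reshape(-1,3); P=P[~np.isnan(P[:,0])]
a=np.radians(69); ey=np.array([np.cos(a),np.sin(a)]); ex=np.array([ey[1],-ey[0]])
d=P[:,:2]-[601.2,-28.8]; al=d@ey; ac=d@ex; m=(abs(al)<50)&(abs(ac)<40)
for lo in range(50,106,8):
    k=m&(P[:,2]>lo)&(P[:,2]<lo+8)
    for n,j in(('front',k&(ac>8)),('mid',k&(ac<=8))):
        if j.sum(): print(lo,n,j.sum(),'al',np.percentile(al[j],[5,50,95]).round(1),'ac',np.percentile(ac[j],[5,50,95]).round(1))
E
```

```text
clock: 16.32
eef_pos: [599.9, -31.9, 120.6]
eef_rot: [-3.14, 0.0, 1.21]
wrist_force: [0.4, -0.2, -0.7]
finger_gap: 25.4
finger_force: 24.9
clock: 16.82
eef_pos: [600.4, -31.9, 122.0]
eef_rot: [3.141, -0.0, 1.21]
wrist_force: [-0.6, 0.1, -0.5]
finger_gap: 25.3
finger_force: 24.9
50 mid 22 al [10.7 27.9 45.3] ac [-1.8  4.7  5.7]
58 front 10 al [-12.2  -1.1  10.1] ac [17.7 18.5 19.3]
58 mid 23 al [ 9.6 29.2 45.4] ac [-13.3   4.6   6.1]
66 front 20 al [-12.    1.2  14.2] ac [16.6 18.  19.4]
66 mid 22 al [10.3 26.2 43.5] ac [-12.4   4.5   5.5]
74 front 16 al [-6.9  5.  14.3] ac [15.3 17.  18.5]
74 mid 59 al [10.  25.4 43. ] ac [-5.3  0.2  5.1]
82 front 15 al [-6.8  1.9 12.8] ac [14.4 16.2 17.1]
82 mid 3 al [12.2 13.9 14. ] ac [-12.7 -12.3 -10.8]
90 front 17 al [-4.2  6.8 14.4] ac [13.3 14.6 16.7]
90 mid 3 al [11.6 12.5 13. ] ac [-9.3 -7.2  1.4]
98 front 15 al [-3.7 10.  13.5] ac [10.4 14.5 15.4]
98 mid 16 al [ 1.6  9.4 13.6] ac [-9.6 -5.2  4.4]
```

View pics/c8.png

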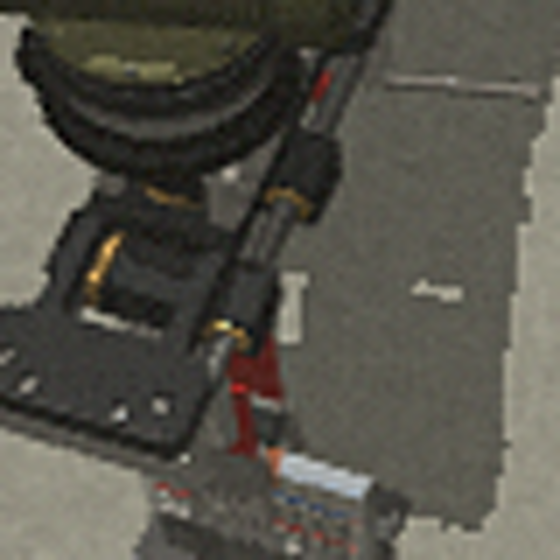

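The clip's front jaw covers the board face beside the patch (270,455). It is centred to within 1 mm along, its gap to the board is about 8 mm each side, and the lips are at z≈60. The wrist reads no load, so I'm handing in.

```bash
python3 -c "
from cell import *
print(sign_off())"
```

```text
the job is handed in; nothing more can be done
None
```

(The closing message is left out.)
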